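Hang up the approved first-piece link and release the line

ROBOT

A 6-joint arm with a two-finger parallel gripper is mounted at the origin on the work surface. World frame = base frame: x ahead of the robot, y to its left, z up, the work surface at z = 0. Lengths are in m, angles in degrees, forces in N, time in s.
With the tool pointing down it reaches from about 0.3 to 0.75 m from the base axis. Payload 8.5 kg.
Tool frame: the origin (TCP) lies midway between the tips of the shut fingers; the grasp point (between the pads) lies 19 mm behind it (env.grasp_offset is the distance from the TCP to the grasp point, in m); z points along the fingers, y is the line along which they close (so a half turn about z gives the same grasp; the last joint's range is limited). The gripper opens to 85 mm and grips with 20 to 120 N. Pads are 22 mm wide; open, the fingers measure 114 mm over their backs; the gripper's body (76 mm by 85 mm) begins 54 mm behind the grasp point. The pads swing forward as they close: fully open they stand 13 mm farther back than shut.
Start: joints at [64.784, 21.807, 74.336, -0, 83.858, -12.336], TCP at [0.123, 0.536, 0.231] pointing down, gripper open.
Joint ranges: [-178.18, 178.18], [-50.72, 133.34], [12.68, 142.11], [-81.47, 261.47], [9.98, 163.14], [-165.26, 165.26]. Speed limits (degrees/s): [136.94, 136.94, 180, 180, 180, 180].

INTERFACE

Orientations are given as a 3x3 rotation matrix whose columns are the frame's x, y, z axes.
In Python, from rig import env gives the robot as it stands.
- The arm moves only by the tool servo_tool, never from a script. Its argument "deltas" is text: rows parted by semicolons, each of 7 numbers parted by spaces: the opening, from 0 (shut) to 1 (fully open), then the shift along the tool's x, y, z in mm, then the turn, a rotation vector about the tool's x, y, z in rad. A call has 1 to 8 rows; each row shifts and turns the commanded pose from where the row before left it, along the tool's axes as they then stand; what a row does not reach is not made up. A row lasts 1/12 s, in which the tool goes at most 41.7 mm and 7.16 degrees, less where a joint would pass 70% of its speed; a pose out of reach is approached as far as the arm can. A call is refused whole if a number of a shift passes 41.7 or a number of a turn 0.125, either way. A call with a gripper value outside its range is refused whole. The fingers move at their own pace and stop on an object; "newtons" is the grip in N (left out, the last holds). Time passes only in rows, so rows that do not move let the fingers close. It gives the time, the measured TCP pose, the force, the opening and the grip force at its end, in the units of the state.
- env.observe(): the state, without advancing time (a new reading comes with each control period).
- env.get_image(name): name is "scene" or "top"; returns a dict with "img" (400x640x3 uint8, red, green, blue), "depth" (400x640 float32, m along the optical axis (not along the pixel's ray), 0 where there is no reading), "camera_matrix" (3x3 intrinsics, pixels), "world_to_cam" (4x4, takes a point from world to camera coordinates). Camera axes: x right, y down, z forward; pixel columns grow to the right and rows downward; lengths in m; the calibration is good to about 2 mm. A picture is of the moment at which its call begins.
- env.close_job(): hands the job in; it is judged then, once.
Trained networks look in a picture, given as the dict that the camera call returned (one of the last four; its "shot" number tells which), for a name from the list of things; names that differ only in an ending like _2 or _b are one class to them, and where a whole thing is asked for, a point or a joint stands for the part that bears it (a point fixed in the world has none). Each returns a list of dicts, best first, with "conf" (0 to 1); they miss things now and then, are a little off and sometimes report something else, mostly with a low value. They report only what shows in the picture. A call takes as long as a camera call. They do not tell look-alikes from the thing itself.
- env.spot_in(name, picture): "bbox" ([centre column, centre row, width, height] in pixels, round what is visible of it).
- env.spot_point(name, picture): "uv" ([column, row] in pixels: a listed point, or the origin of a listed thing).
The state is a dict: "time_s": time; "q": joint angles; "qvel": joint speeds; "joint_efforts": joint torques, N m; "position": TCP position; "tool_rot": TCP orientation; "ft_force": force on the tool from outside, world axes, zero at the start; "wrist_torque": the same for the moment, N m; "grip_width": finger opening in m; "gripper_force": force on a finger pad.
Only numpy, scipy, OpenCV 4.12 (cv2) and the standard library are available. Lean on these libraries where they do the work, as an engineer would, in place of code of your own. Each camera call takes 0.05 s, during which the arm holds its last target. There are 200 camera calls.

TASK

Hang the yellow-marked link by its eye on the yellow peg of the sloping sample rack, tail pointing down the slope, pushed fully home so that it lies flat on the board, and let go of it. Then flip the line release toggle all the way over from hold (red) to run (green). Leave the other links and everything else on the bench where they are.

Things in the scene. Friction and masses are not known exactly. Their poses are not given: they have to be found in the camera images.
- link: black plastic link 149 mm long: bar 14 wide, 22 high; round eye at one end (38 outside, bore 22, 12 high); 22 mm round boss at the tail; a yellow paint patch on the bar near the tail. Origin: underside, mid bar, at the centre of mass; x runs to the eye (centre at x = +55), the tail boss is at x = -70, z out of the top. This is the approved link. About 120 g.
- link_eye (a point): centre of the yellow-marked link's eye, at the level of its underside
- link_tail (a point): centre of the yellow-marked link's tail boss, at the level of its underside
- peg_yellow: yellow peg 12 mm thick, 55 long, tapered tip, square to the sloping white board, yellow 56 mm spot round its foot. Origin: its foot on the board surface; z along the peg to its tip (40 degrees from vertical, leaning to the robot), x up the slope, y across. Pegs stand in a row 90 mm apart, in any order; the board reaches 40 mm up and 150 mm down the slope from them.
- peg_blue: blue peg 12 mm thick, 55 long, tapered tip, square to the sloping white board, blue 56 mm spot round its foot. Origin: its foot on the board surface; z along the peg to its tip (40 degrees from vertical, leaning to the robot), x up the slope, y across. It carries an earlier sample.
- peg_green: green peg 12 mm thick, 55 long, tapered tip, square to the sloping white board, green 56 mm spot round its foot. Origin: its foot on the board surface; z along the peg to its tip (40 degrees from vertical, leaning to the robot), x up the slope, y across. Stays empty.
- rack: blue sample rack 300 mm wide, 170 mm deep, 160 mm high, fixed, with a white board sloping at 40 degrees from horizontal, low edge towards the robot. Origin: centre of its underside; x points from the low edge to the high edge.
- release (a joint): line release toggle: 0 = hold (leans towards the red patch, the robot's side), 1.1 = run, its end stop (leans the same amount to the green patch, the far side); stays where it is left, hinge along y of its base, 30 mm above the table, turns easily (under 2 N at the ball)
- release_tip (a point): centre of the 28 mm red ball on the end of the toggle, 80 mm from the hinge
- release_base: grey switch block of the toggle, 130 x 70 x 30 mm, fixed. Origin: centre of its underside; x points from the red patch (hold) to the green patch (run); the toggle's hinge lies 30 mm above the origin.
- reject: black plastic link 149 mm long: bar 14 wide, 22 high; round eye at one end (38 outside, bore 22, 12 high); 22 mm round boss at the tail; a red paint patch on the bar near the tail. Origin: underside, mid bar, at the centre of mass; x runs to the eye (centre at x = +55), the tail boss is at x = -70, z out of the top. Rejected part, to be left alone.
- sample: black plastic link 149 mm long: bar 14 wide, 22 high; round eye at one end (38 outside, bore 22, 12 high); 22 mm round boss at the tail; a white paint patch on the bar near the tail. Origin: underside, mid bar, at the centre of mass; x runs to the eye (centre at x = +55), the tail boss is at x = -70, z out of the top. Already hangs on the blue peg, tail down; to be left alone.
- caliper: steel caliper with grey display body, 200 x 75 x 14 mm, to be left alone; origin on its underside mid beam
- pliers: blue-handled pliers, 155 mm long, lying, to be left alone; origin on the underside mid length
- block: dark steel V block 50 x 40 x 32 mm, to be left alone; origin: centre of underside
- gear: white plastic gear, 64 mm across, 30 mm high, to be left alone; origin: centre of underside
Not all that is in view belongs to the job. What is shaped like the link but orange is not meant. Leave any blue look-alike of the release_base alone.

How it is judged (in metres and radians):
On the way, in this order (a step that is already met when the one before it is completed fails the run):
1. the yellow-marked link hangs on the yellow peg, home and tail down, released (x of link_eye in the frame of peg_yellow between -0.008 and 0.008 m and y of link_eye in the frame of peg_yellow between -0.008 and 0.008 m and z of link_eye in the frame of peg_yellow between -0.006 and 0.008 m and angle between the z axis of link and the z axis of peg_yellow, either way round below 0.15 rad and x of link_tail in the frame of peg_yellow below -0.1 m and contact force between the fingers and link below 0.1 N and linear speed of link below 0.03 m/s), for 0.2 s.
2. the toggle is flipped to run (value of joint release above 0.95 rad), for 0.2 s.
At the end, for the whole second after the job is handed in: Yellow-marked link on the yellow peg (eye within 8 mm of its axis, underside within 8 mm of the board, flat within 0.15 rad, tail 100 mm or more down the slope), released, at rest; toggle beyond 0.95 rad; other links, caliper, pliers, V block, gear within 30 mm of their start (all of step 1 and value of joint release above 0.95 rad and distance of each of reject, sample, caliper, pliers, block, gear from where it was at the start of the episode below 0.03 m); the robot touches nothing.
It fails at once if the toggle is flipped to run before the link hangs (value of joint release above 0.95 rad and not (x of link_eye in the frame of peg_yellow between -0.008 and 0.008 m and y of link_eye in the frame of peg_yellow between -0.008 and 0.008 m and z of link_eye in the frame of peg_yellow between -0.006 and 0.008 m)).
It fails at once if another link, or something else on the bench, is disturbed (moved over 30 mm) (distance of any of reject, sample, caliper, pliers, block, gear from where it was at the start of the episode above 0.03 m).
It also fails if it takes over 58 s, if anything falls off the work surface, if the arm or the gripper's body presses on something with over 40 N, if the wrist force passes 120 N, or if a joint passes its speed limit or range.

## Working session

There is one attempt and no reset: what is moved stays moved. The work goes in short steps, Python scripts to look and compute and a tool call to move; the robot and the scene stay as the last step left them, time stands still between calls to the robot, and variables do not carry over. Pictures are saved under pics/ and viewed, at most 10 in all, crops included, and the job is handed in when it is done.

Besides the shell and the picture viewer there is one more tool, called after ">>>" in YAML: its name, and indented under it one key for each argument. servo_tool: Moves the arm, as the interface text tells. Its arguments: {"type":"object","properties":{"deltas":{"type":"string"},"newtons":{"type":"number"}},"required":["deltas"]}

```bash
mkdir -p pics; ls; python3 - <<'E'
from rig import env
import cv2,numpy as np
for n in("scene","top"):
    p=env.get_image(n);cv2.imwrite(f"pics/{n}0.png",p["img"][:,:,::-1])
    np.savez(f"{n}0.npz",**{k:p[k] for k in("img","depth","camera_matrix","world_to_cam")})
    print(n,p["camera_matrix"].round(1).tolist(),p["world_to_cam"].round(3).tolist())
    for t in("link_eye","link_tail","peg_yellow","release_tip","release_base"):
        print(t,[(np.round(d["uv"]).tolist(),round(d["conf"],2)) for d in env.spot_point(t,p)][:5])
print(env.observe(),env.grasp_offset)
E
```

```text
pics
scene [[452.3, 0.0, 318.2], [0.0, 452.3, 194.9], [0.0, 0.0, 1.0]] [[-0.752, 0.659, 0.017, 0.36], [0.502, 0.59, -0.633, -0.179], [-0.427, -0.467, -0.774, 1.865], [0.0, 0.0, 0.0, 1.0]]
link_eye [([292.0, 139.0], 0.58), ([280.0, 179.0], 0.44), ([221.0, 201.0], 0.29)]
link_tail [([290.0, 157.0], 0.72), ([284.0, 118.0], 0.61)]
peg_yellow [([282.0, 241.0], 0.59)]
release_tip [([250.0, 141.0], 0.49), ([215.0, 129.0], 0.47)]
release_base [([252.0, 162.0], 0.82)]
top [[460.8, 0.0, 313.6], [0.0, 460.8, 199.3], [0.0, 0.0, 1.0]] [[0.004, -1.0, 0.007, 0.008], [-0.991, -0.005, -0.135, 0.51], [0.135, -0.006, -0.991, 1.443], [0.0, 0.0, 0.0, 1.0]]
link_eye [([383.0, 210.0], 0.71), ([428.0, 263.0], 0.7)]
link_tail [([405.0, 236.0], 0.63), ([464.0, 277.0], 0.54)]
peg_yellow [([291.0, 132.0], 0.63)]
release_tip [([483.0, 173.0], 0.62), ([433.0, 201.0], 0.58)]
release_base [([480.0, 172.0], 0.94), ([430.0, 200.0], 0.57)]
{'time_s': 0.6, 'q': array([ 6.47837244e+01,  2.18048161e+01,  7.43356907e+01,  7.74070723e-04,
        8.38583200e+01, -1.23345948e+01]), 'qvel': array([ 0.05965631,  0.00528234, -0.13078441,  0.04918462,  0.10446767,
       -0.05572658]), 'joint_efforts': array([-2.86254053e-04, -4.48157108e+01, -2.31395066e+01, -2.83732470e-04,
        6.08017908e-04, -3.86724901e-05]), 'position': array([0.12259408, 0.53613991, 0.23133989]), 'tool_rot': array([[-9.74832202e-01,  2.22939852e-01, -3.42852004e-06],
       [ 2.22939851e-01,  9.74832202e-01,  2.42484903e-05],
       [ 8.74818656e-06,  2.28738554e-05, -1.00000000e+00]]), 'ft_force': array([0.00749965, 0.04235731, 0.27698283]), 'wrist_torque': array([-0.01681908, -0.03136761,  0.03942659]), 'gripper_force': 0.0, 'grip_width': 0.08538416215566932} 0.0187
```

View pics/scene0.png

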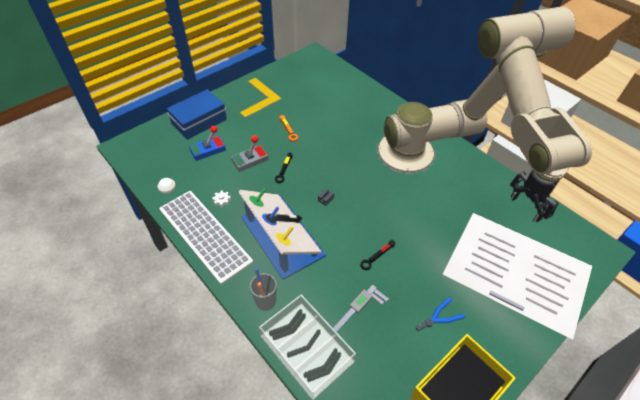

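View pics/top0.png

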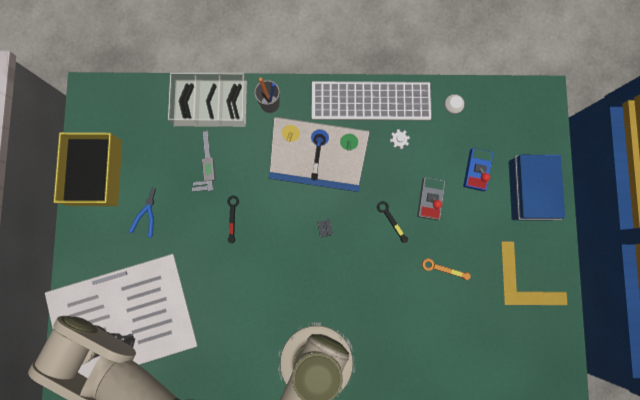

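The candidates are:
- **Links:** the yellow-marked black link is at top (383,208)–(405,238). The red-marked one at (233,200), the white-marked one on the blue peg and the orange one at (428,265) are not meant.
- **Toggle:** the grey base is at top (432,199). The blue one at (479,170) is the look-alike.

Next I confirm these in a crop and measure.

```bash
cat > h.py <<'E'
import numpy as np,cv2
def ld(n): return dict(np.load(n))
def world(p,u,v,z=None,d=None):
    K,T=p["camera_matrix"],p["world_to_cam"];R,t=T[:3,:3],T[:3,3]
    u=np.asarray(u,float);v=np.asarray(v,float)
    r=np.stack([(u-K[0,2])/K[0,0],(v-K[1,2])/K[1,1],np.ones_like(u)],-1)
    o=-R.T@t; rw=r@R
    if d is None: d=(z-o[2])/rw[...,2]
    return o+rw*np.asarray(d)[...,None]
def tri(a,ua,b,ub):
    Pa=a["camera_matrix"]@a["world_to_cam"][:3];Pb=b["camera_matrix"]@b["world_to_cam"][:3]
    X=cv2.triangulatePoints(Pa,Pb,np.array(ua,float).reshape(2,1),np.array(ub,float).reshape(2,1))[:,0]
    return X[:3]/X[3]
def proj(p,X):
    c=p["world_to_cam"]@np.append(X,1);q=p["camera_matrix"]@c[:3];return q[:2]/q[2]
E
python3 - <<'E'
from h import *
s,t=ld("scene0.npz"),ld("top0.npz")
def crop(p,x,y,w,h,k): return cv2.resize(p["img"][y:y+h,x:x+w,::-1],None,fx=k,fy=k,interpolation=cv2.INTER_CUBIC)
a=crop(t,260,110,200,140,4); b=crop(s,190,110,150,140,4)
cv2.imwrite("pics/c1.png",a); cv2.imwrite("pics/c2.png",b)
def cloud(p,x,y,w,h):
    v,u=np.mgrid[y:y+h,x:x+w];d=p["depth"][y:y+h,x:x+w]
    return u,v,world(p,u,v,d=d),p["img"][y:y+h,x:x+w].astype(int)
# link
for nm,p,box in(("top",t,(370,195,45,55)),("scene",s,(270,148,28,40))):
    u,v,X,c=cloud(p,*box); print(nm,"table z",np.median(X[...,2]))
    lk=(c.max(-1)<60)|((c[...,0]>150)&(c[...,1]>130)&(c[...,2]<110))
    P=X[lk];print("link z pct",np.percentile(P[:,2],[5,25,50,75,95]).round(4))
    yl=X[(c[...,0]>150)&(c[...,1]>130)&(c[...,2]<110)];print("yellow",yl.mean(0).round(4),len(yl))
    uv=np.stack([u[lk],v[lk]],-1).astype(np.float32);m,e=cv2.PCACompute(uv,None);pr=(uv-m)@e[0];print("uv",m.round(1),(m+e[0]*pr.min()).round(1),(m+e[0]*pr.max()).round(1))
# board plane
u,v,X,c=cloud(t,272,120,95,65)
w=(c.min(-1)>150)&(c.max(-1)-c.min(-1)<40);P=X[w]
for _ in range(4):
    m=P.mean(0);n=np.linalg.svd(P-m,full_matrices=False)[2][2];n*=np.sign(n[2]);r=(P-m)@n;P=P[abs(r)<max(.002,2*r.std())]
print("plane",m.round(4),n.round(4),"tilt",np.degrees(np.arccos(n[2])).round(2),"yaw n",np.degrees(np.arctan2(n[1],n[0])).round(2),r.std(),len(P))
E
```

```text
top table z 0.00027635591394248316
link z pct [0.0084 0.0141 0.0197 0.0227 0.0268]
yellow [ 0.4151 -0.2632  0.0216] 39
uv [[392.1 221.1]] [[379.4 202.4]] [[405.7 241.2]]
scene table z 0.00249357478200829
link z pct [0.0018 0.0112 0.0186 0.0235 0.0278]
yellow [ 0.4151 -0.2651  0.0203] 26
uv [[283.4 168.6]] [[290. 153.]] [[277.7 182.3]]
plane [ 0.6461 -0.0022  0.0962] [-0.6362  0.0942  0.7658] tilt 40.03 yaw n 171.58 0.0023906985864216228 3636
```

View pics/c1.png

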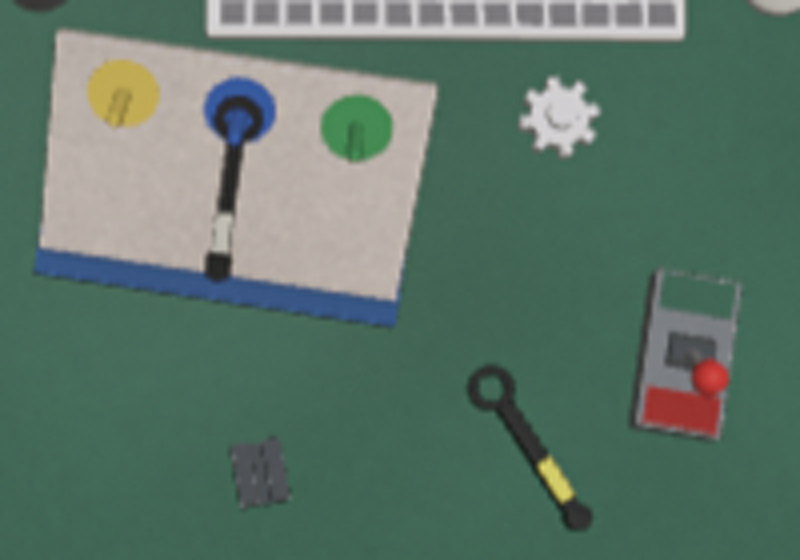

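View pics/c2.png

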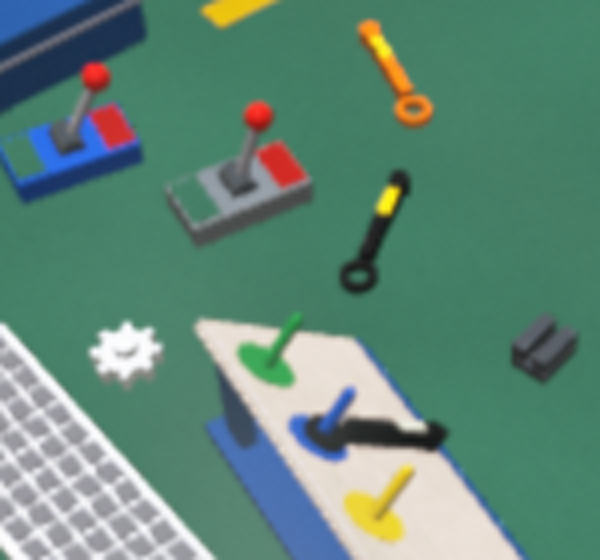

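Crop 1 shows the yellow-marked link: eye at crop (491,387), which is top (382.8,206.8), and tail at (577,515), which is top (404.3,238.8). The yellow spot is centred at crop (123,93), which is top (290.8,133.3). The grey toggle's ball is at crop (710,377), top (437.5,204.3), leaning to red. Crop 2 agrees.

```bash
python3 - <<'E'
from h import *
s,t=ld("scene0.npz"),ld("top0.npz")
def cen(p,x,y,w,h,f):
    c=p["img"][y:y+h,x:x+w].astype(int);m=f(c[...,0],c[...,1],c[...,2])
    v,u=np.nonzero(m);return np.array([u.mean()+x,v.mean()+y]),m.sum(),(np.ptp(u)+1,np.ptp(v)+1),(u+x,v+y)
dark=lambda r,g,b:(r<75)&(g<75)&(b<75)
yel=lambda r,g,b:(r>130)&(g>110)&(b<120)&(r-b>60)
red=lambda r,g,b:(r>140)&(g<75)&(b<75)
# eye: midpoint of bbox of dark pixels at the ring
for nm,p,e,tl,h in(("top",t,(372,197,22,19),(399,234,12,12),6),("scene",s,(272,172,18,14),(285,150,10,10),5)):
    _,n,_,(u,v)=cen(p,*e,dark)
    print(nm,"eye bb",u.min(),u.max(),v.min(),v.max(),n)
    _,n,_,(u,v)=cen(p,*tl,dark);print(nm,"tail bb",u.min(),u.max(),v.min(),v.max(),n)
et,es=(382.8,206.8),(279.7,178.8)
tt,ts=(404.3,238.8),(289.7,155.5)
print("eye tri",tri(t,et,s,es).round(4),"top@z12",world(t,*et,z=.012).round(4),"sc@z12",world(s,*es,z=.012).round(4))
print("tail tri",tri(t,tt,s,ts).round(4),world(t,*tt,z=.02).round(4),world(s,*ts,z=.02).round(4))
a,n1,b1,_=cen(t,280,120,22,24,yel);b,n2,b2,_=cen(s,274,226,24,22,yel)
m=np.array([.6461,-.0022,.0962]);n=np.array([-.6362,.0942,.7658])
def onpl(p,uv):
    A=world(p,*uv,z=0);B=world(p,*uv,z=.3);return A+(B-A)*((m-A)@n)/((B-A)@n)
at=(290.8,133.3); as_=(190+373/4,110+517/4)
print("spot cent",a,n1,b1,b,n2,b2)
print("foot top",onpl(t,at),"scene",onpl(s,as_),"tri",tri(t,at,s,as_))
F=onpl(t,at);print("tip exp px",proj(t,F+n*.055),proj(s,F+n*.055))
ba,n1,b1,_=cen(t,432,197,11,12,red);bb,n2,b2,_=cen(s,250,134,9,10,red)
print("ball",ba,n1,b1,bb,n2,b2,tri(t,ba,s,bb))
# release base: corners in top crop (top face z=.03)
C=[(660,270),(742,283),(718,438),(636,425)]
for c in C: print(world(t,260+c[0]/4,110+c[1]/4,z=.03).round(4))
# blue peg/sample & spots for row direction
for c in [(239,110),(357,128)]: print("other spot",onpl(t,(260+c[0]/4,110+c[1]/4)).round(4))
E
```

```text
top eye bb 377 391 201 215 110
top tail bb 399 407 235 242 52
scene eye bb 275 284 172 182 64
scene tail bb 288 291 153 159 19
eye tri [ 0.4898 -0.2158  0.004 ] top@z12 [ 0.4894 -0.2152  0.012 ] sc@z12 [ 0.4933 -0.2093  0.012 ]
tail tri [ 0.3855 -0.2825  0.0114] [ 0.3855 -0.2813  0.02  ] [ 0.3902 -0.2753  0.02  ]
spot cent [290.25974026 132.72294372] 231 (np.int64(18), np.int64(17)) [284.34507042 236.77464789] 142 (np.int64(17), np.int64(18))
foot top [0.69987269 0.0810702  0.13062953] scene [0.70178444 0.08388652 0.13187131] tri [0.70044602 0.08142142 0.12786519]
tip exp px [288.31310132 140.85316496] [292.47406488 225.9670783 ]
ball [437.33333333 204.01960784] 51 (np.int64(10), np.int64(9)) [254.07142857 138.42857143] 28 (np.int64(7), np.int64(6)) [ 0.48786934 -0.36749912  0.10643491]
[ 0.5836 -0.3509  0.03  ]
[ 0.5732 -0.4171  0.03  ]
[ 0.4472 -0.3935  0.03  ]
[ 0.4573 -0.328   0.03  ]
other spot [ 0.6871 -0.0074  0.1309]
other spot [ 0.6736 -0.0974  0.1307]
```

```bash
cat >> h.py <<'E'
from scipy.spatial.transform import Rotation as Rn
def steps(R0,p0,R1,p1,n=None,mm=36,rad=.11):
    """identical rows that take pose 0 to pose 1; returns n, shift(mm), turn"""
    R0,R1=map(np.asarray,(R0,R1)); Q=R0.T@R1; d=R0.T@(np.array(p1)-p0); w=Rn.from_matrix(Q).as_rotvec()
    n=n or int(max(1,np.ceil(np.linalg.norm(d)*1e3/mm),np.ceil(np.linalg.norm(w)/rad)))
    while True:
        r=Rn.from_rotvec(w/n).as_matrix(); S=sum(np.linalg.matrix_power(r,k) for k in range(n)); q=np.linalg.solve(S,d)*1e3
        if np.linalg.norm(q)<=mm+3: return n,q.round(2),(w/n).round(4)
        n+=1
def down(yaw):
    c,s=np.cos(np.radians(yaw)),np.sin(np.radians(yaw)); return np.array([[c,s,0],[s,-c,0],[0,0,-1.]])
E
python3 - <<'E'
from h import *
from rig import env
o=env.observe();print(steps(o["tool_rot"],o["position"],down(32.5),[.444,-.244,.14]))
E
```

```text
(28, array([-37.76,   6.78,   3.26]), array([ 0.    , -0.    ,  0.0839]))
```

>>> servo_tool:
  deltas: "1 -37.8 6.8 3.3 0 0 0.084;1 -37.8 6.8 3.3 0 0 0.084;1 -37.8 6.8 3.3 0 0 0.084;1 -37.8 6.8 3.3 0 0 0.084;1 -37.8 6.8 3.3 0 0 0.084;1 -37.8 6.8 3.3 0 0 0.084;1 -37.8 6.8 3.3 0 0 0.084;1 -37.8 6.8 3.3 0 0 0.084"

```text
time_s: 1.27
position: [0.4086, 0.4344, 0.2046]
tool_rot: [[-0.621, 0.784, 0.0], [0.784, 0.621, 0.0], [0.0, 0.0, -1.0]]
ft_force: [0.1, 1.0, 1.2]
grip_width: 0.0855
gripper_force: 0.0
```

>>> servo_tool:
  deltas: "1 -37.8 6.8 3.3 0 0 0.084;1 -37.8 6.8 3.3 0 0 0.084;1 -37.8 6.8 3.3 0 0 0.084;1 -37.8 6.8 3.3 0 0 0.084;1 -37.8 6.8 3.3 0 0 0.084;1 -37.8 6.8 3.3 0 0 0.084;1 -37.8 6.8 3.3 0 0 0.084;1 -37.8 6.8 3.3 0 0 0.084"

```text
time_s: 1.93
position: [0.5673, 0.1777, 0.1783]
tool_rot: [[0.002, 1.0, 0.0], [1.0, -0.002, 0.0], [0.0, 0.0, -1.0]]
ft_force: [1.0, 0.6, 0.3]
grip_width: 0.0854
gripper_force: 0.0
```

>>> servo_tool:
  deltas: "1 -37.8 6.8 3.3 0 0 0.084;1 -37.8 6.8 3.3 0 0 0.084;1 -37.8 6.8 3.3 0 0 0.084;1 -37.8 6.8 3.3 0 0 0.084;1 -37.8 6.8 3.3 0 0 0.084;1 -37.8 6.8 3.3 0 0 0.084;1 -37.8 6.8 3.3 0 0 0.084;1 -37.8 6.8 3.3 0 0 0.084"

```text
time_s: 2.6
position: [0.5318, -0.122, 0.152]
tool_rot: [[0.624, 0.781, 0.0], [0.781, -0.624, -0.0], [0.0, 0.001, -1.0]]
ft_force: [1.1, -1.3, 0.0]
grip_width: 0.0852
gripper_force: 0.0
```

>>> servo_tool:
  deltas: "1 -37.8 6.8 3.3 0 0 0.084;1 -37.8 6.8 3.3 0 0 0.084;1 -37.8 6.8 3.3 0 0 0.084;1 -37.8 6.8 3.3 0 0 0.084;1 0 0 0 0 0 0;1 0 0 0 0 0 0"

```text
time_s: 3.1
position: [0.4427, -0.2461, 0.1389]
tool_rot: [[0.846, 0.532, -0.0], [0.532, -0.846, 0.0], [0.0, -0.0, -1.0]]
ft_force: [0.4, -0.6, 0.7]
grip_width: 0.085
gripper_force: 0.0
```

```bash
python3 - <<'E'
from h import *
from rig import env
o=env.observe();print(o["position"],o["q"],o["tool_rot"].round(3));print(steps(o["tool_rot"],o["position"],down(32.5),[.444,-.244,.004]))
p=env.get_image("scene");cv2.imwrite("pics/s1.png",cv2.resize(p["img"][100:230,220:380,::-1],None,fx=4,fy=4))
E
```

```text
[ 0.44266454 -0.24612444  0.13893023] [-4.24914199e+01  2.27493653e+01  8.96664114e+01  5.79514322e-03
  6.75955769e+01  1.53377846e+01] [[ 0.846  0.532 -0.   ]
 [ 0.532 -0.846  0.   ]
 [ 0.    -0.    -1.   ]]
(4, array([ 0.57, -0.27, 33.73]), array([-0.0001, -0.    , -0.0014]))
```

View pics/s1.png

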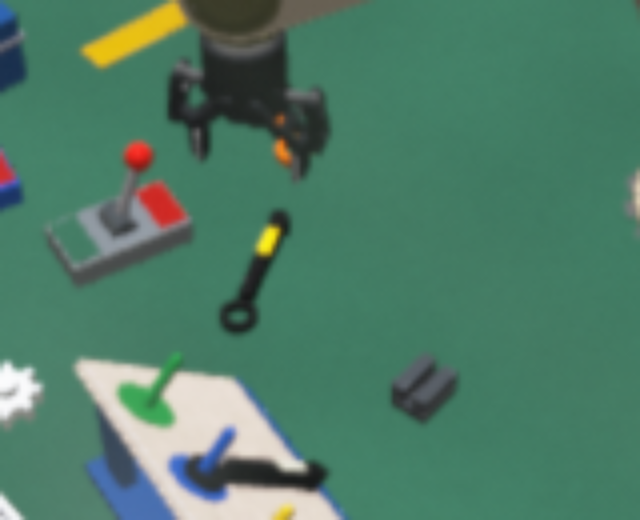

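The gripper hovers over the link with its fingers astride the bar. The link is at crop (238,315)–(280,222). I descend and grip.

>>> servo_tool:
  deltas: "1 0.6 -0.3 33.5 0 0 -0.0014;1 0.6 -0.3 33.5 0 0 -0.0014;1 0.6 -0.3 33.5 0 0 -0.0014;1 0 0 26 0 0 0;1 0 0 8 0 0 0;1 0 0 0.5 0 0 0;1 0 0 0 0 0 0"
  newtons: 60

```text
time_s: 3.73
position: [0.4455, -0.2429, 0.0047]
tool_rot: [[0.842, 0.54, 0.001], [0.54, -0.842, -0.001], [0.0, 0.001, -1.0]]
ft_force: [0.0, -0.1, 0.8]
grip_width: 0.0854
gripper_force: 0.0
```

>>> servo_tool:
  deltas: "0 0 0 0 0 0 0;0 0 0 0 0 0 0;0 0 0 0 0 0 0;0 0 0 0 0 0 0;0 0 0 0 0 0 0;0 0 0 0 0 0 0;0 0 0 0 0 0 0;0 0 0 0 0 0 0"

```text
time_s: 4.4
position: [0.4448, -0.2433, 0.0044]
tool_rot: [[0.842, 0.539, 0.001], [0.539, -0.842, -0.001], [0.0, 0.001, -1.0]]
ft_force: [-1.1, 0.2, 5.5]
grip_width: 0.0126
gripper_force: 59.3
```

>>> servo_tool:
  deltas: "0 0 0 -20 0 0 0;0 0 0 -35 0 0 0;0 0 0 -35 0 0 0;0 0 0 -35 0 0 0;0 0 0 -20 0 0 0;0 0 0 0 0 0 0"

```text
time_s: 4.9
position: [0.4459, -0.2442, 0.1531]
tool_rot: [[0.842, 0.539, 0.006], [0.539, -0.842, -0.005], [0.002, 0.008, -1.0]]
ft_force: [0.1, -0.3, -1.4]
grip_width: 0.0126
gripper_force: 58.7
```

```bash
cat >> h.py <<'E'
a,b=np.radians(40),np.radians(-8.4)
XU=np.array([np.cos(a)*np.cos(b),np.cos(a)*np.sin(b),np.sin(a)]);N=np.array([-np.sin(a)*np.cos(b),-np.sin(a)*np.sin(b),np.cos(a)]);YP=np.cross(N,XU)
FOOT=np.array([.701,.082,.1305]); RP=np.stack([XU,-YP,-N],1)
def place(out,foot=FOOT): return foot-.0533*XU+(.0044+out)*N
E
python3 - <<'E'
from h import *
from rig import env
o=env.observe();print(o["position"],o["grip_width"],o["gripper_force"],o["ft_force"])
print(place(.18));print(steps(o["tool_rot"],o["position"],RP,place(.18),rad=.1))
E
```

```text
[ 0.44592762 -0.24415506  0.15305052] 0.012629758123992056 58.71442258358002 [ 0.0734566  -0.30349442 -1.40772605]
[0.54334936 0.10527982 0.23749802]
(11, array([ 18.94, -28.54,  -3.42]), array([-0.0221,  0.0603,  0.0625]))
```

>>> servo_tool:
  deltas: "0 18.9 -28.5 -3.4 -0.0221 0.0603 0.0625;0 18.9 -28.5 -3.4 -0.0221 0.0603 0.0625;0 18.9 -28.5 -3.4 -0.0221 0.0603 0.0625;0 18.9 -28.5 -3.4 -0.0221 0.0603 0.0625;0 18.9 -28.5 -3.4 -0.0221 0.0603 0.0625;0 18.9 -28.5 -3.4 -0.0221 0.0603 0.0625"

```text
time_s: 5.4
position: [0.4744, -0.0411, 0.1791]
tool_rot: [[0.911, 0.172, 0.374], [0.181, -0.983, 0.011], [0.37, 0.058, -0.927]]
ft_force: [1.2, -0.5, -1.3]
grip_width: 0.0124
gripper_force: 58.8
```

>>> servo_tool:
  deltas: "0 18.9 -28.5 -3.4 -0.0221 0.0603 0.0625;0 18.9 -28.5 -3.4 -0.0221 0.0603 0.0625;0 18.9 -28.5 -3.4 -0.0221 0.0603 0.0625;0 18.9 -28.5 -3.4 -0.0221 0.0603 0.0625;0 18.9 -28.5 -3.4 -0.0221 0.0603 0.0625;0 0 0 0 0 0 0;0 0 0 0 0 0 0"

```text
time_s: 5.98
position: [0.5304, 0.0842, 0.2223]
tool_rot: [[0.799, -0.099, 0.593], [-0.069, -0.995, -0.073], [0.597, 0.018, -0.802]]
ft_force: [-0.4, 0.0, -0.6]
grip_width: 0.0127
gripper_force: 58.9
```

```bash
python3 - <<'E'
from h import *
from rig import env
o=env.observe();print(o["position"],o["q"].round(1),o["grip_width"],o["tool_rot"].round(3),RP.round(3))
print(steps(o["tool_rot"],o["position"],RP,place(.075)))
E
```

```text
[0.53038982 0.08423094 0.22229272] [ -2.2   9.6 103.1  -5.7  30.8  97.1] 0.012726222802675251 [[ 0.799 -0.099  0.593]
 [-0.069 -0.995 -0.073]
 [ 0.597  0.018 -0.802]] [[ 0.758 -0.146  0.636]
 [-0.112 -0.989 -0.094]
 [ 0.643 -0.    -0.766]]
(3, array([ 7.26, -7.03, 33.03]), array([-0.0051,  0.0193,  0.016 ]))
```

>>> servo_tool:
  deltas: "0 3.6 -3.5 16.5 -0.0026 0.0097 0.008;0 3.6 -3.5 16.5 -0.0026 0.0097 0.008;0 3.6 -3.5 16.5 -0.0026 0.0097 0.008;0 3.6 -3.5 16.5 -0.0026 0.0097 0.008;0 3.6 -3.5 16.5 -0.0026 0.0097 0.008;0 3.6 -3.5 16.5 -0.0026 0.0097 0.008;0 0 0 0 0 0 0;0 0 0 0 0 0 0"

```text
time_s: 6.65
position: [0.6105, 0.0926, 0.1574]
tool_rot: [[0.758, -0.15, 0.635], [-0.115, -0.989, -0.097], [0.642, 0.001, -0.767]]
ft_force: [-0.3, 0.4, 0.0]
grip_width: 0.0125
gripper_force: 58.9
```

```bash
python3 - <<'E'
from h import *
from rig import env
o=env.observe();R=o["tool_rot"];print(o["position"],o["q"].round(1),o["grip_width"],R.round(3))
print("need",steps(R,o["position"],RP,place(.075)))
ims=[]
for n,(x,y) in(("scene",(240,170)),("top",(270,110))):
    p=env.get_image(n);np.savez(f"{n}2.npz",**{k:p[k] for k in("img","depth","camera_matrix","world_to_cam")})
    ims.append(cv2.resize(p["img"][y:y+100,x:x+90,::-1],None,fx=4.4,fy=4.4,interpolation=cv2.INTER_CUBIC))
    e=o["position"]+.0533*R[:,0]+.0044*R[:,2]
    print(n,"pred eye top",proj(p,e-.012*R[:,2]).round(1),"tip",proj(p,FOOT+.055*N).round(1),"foot",proj(p,FOOT).round(1))
cv2.imwrite("pics/p2.png",np.hstack(ims))
E
```

```text
[0.61049547 0.0925937  0.15743513] [  0.   22.2  99.6 -17.   19.4 112.7] 0.012499385983405916 [[ 0.758 -0.15   0.635]
 [-0.115 -0.989 -0.097]
 [ 0.642  0.001 -0.767]]
need (1, array([-0.85, -2.74, -0.23]), array([ 0.0031,  0.0008, -0.0027]))
scene pred eye top [297.2 218.3] tip [292.4 226.4] foot [283.1 239. ]
top pred eye top [287.5 145. ] tip [288.  140.5] foot [290.5 133. ]
```

View pics/p2.png

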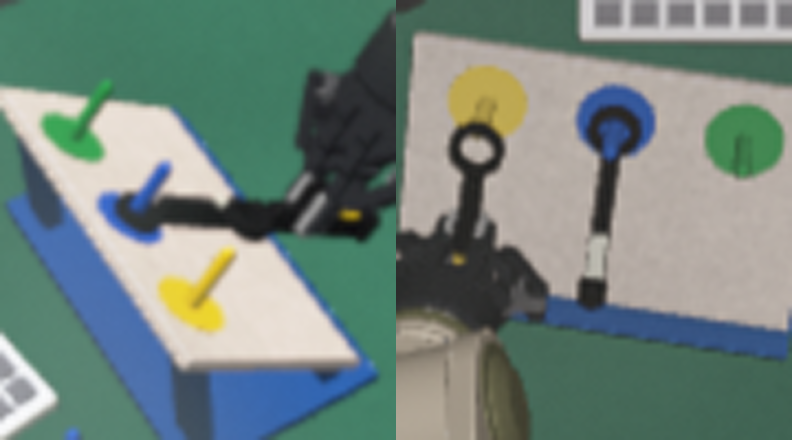

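Right view (top): the eye ring is at (287.8,143.6), where I predicted (287.8,144.2) at mid-thickness, and the spot is at (290.3,133). The left view agrees. I correct 2–3 mm sideways and start threading.

>>> servo_tool:
  deltas: "0 -1.4 -2.8 0 0.003 0 -0.0027;0 0 0 0 0 0 0;0 0 0 8 0 0 0;0 0 0 8 0 0 0;0 0 0 8 0 0 0;0 0 0 8 0 0 0;0 0 0 0 0 0 0;0 0 0 0 0 0 0"

```text
time_s: 7.42
position: [0.631, 0.0936, 0.1328]
tool_rot: [[0.757, -0.146, 0.637], [-0.112, -0.989, -0.093], [0.644, -0.001, -0.765]]
ft_force: [0.8, 0.0, -0.9]
grip_width: 0.0126
gripper_force: 58.9
```

```bash
python3 - <<'E'
from h import *
from rig import env
o=env.observe();R=o["tool_rot"];print(o["position"],o["ft_force"],o["grip_width"])
print("need",steps(R,o["position"],RP,place(.0)))
ims=[]
for n,(x,y) in(("scene",(240,170)),("top",(270,110))):
    p=env.get_image(n)
    ims.append(cv2.resize(p["img"][y:y+100,x:x+90,::-1],None,fx=4.4,fy=4.4,interpolation=cv2.INTER_CUBIC))
cv2.imwrite("pics/p3.png",np.hstack(ims))
E
```

```text
[0.6310488  0.09357642 0.13283757] [ 0.78684865  0.02335472 -0.85313248] 0.012625622700850572
need (2, array([-0.28,  0.63, 21.48]), array([-0.0005, -0.0009, -0.0003]))
```

View pics/p3.png

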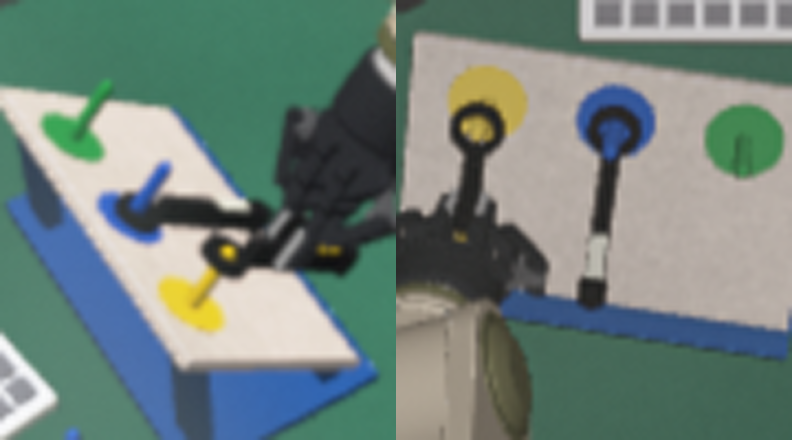

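The peg shows through the eye in both views, at scene crop (228,252) and top crop (478,128). I push home.

>>> servo_tool:
  deltas: "0 -0.3 0.6 8 0 0 0;0 0 0.6 8 0 0 0;0 0 0 8 0 0 0;0 0 0 8 0 0 0;0 0 0 5 0 0 0;0 0 0 3 0 0 0;0 0 0 0 0 0 0;0 0 0 0 0 0 0"

```text
time_s: 8.18
position: [0.6561, 0.0888, 0.1028]
tool_rot: [[0.756, -0.146, 0.638], [-0.112, -0.989, -0.093], [0.645, -0.001, -0.764]]
ft_force: [-0.2, -0.5, -1.8]
grip_width: 0.0126
gripper_force: 58.9
```

>>> servo_tool:
  deltas: "0 0 0 1 0 0 0;0 0 0 1 0 0 0;0 0 0 0 0 0 0;0 0 0 0 0 0 0"

```text
time_s: 8.52
position: [0.6573, 0.0887, 0.1016]
tool_rot: [[0.756, -0.146, 0.639], [-0.112, -0.989, -0.093], [0.645, -0.001, -0.764]]
ft_force: [-0.2, 0.5, -1.0]
grip_width: 0.0125
gripper_force: 58.9
```

```bash
python3 - <<'E'
from h import *
from rig import env
o=env.observe();R=o["tool_rot"];print(o["position"],"push along n",o["ft_force"]@N,"along x",o["ft_force"]@XU,o["grip_width"])
print("need",steps(R,o["position"],RP,place(.0)))
E
```

```text
[0.65732838 0.08869654 0.10156872] push along n -0.587055271246978 along x -0.8136021029541584 0.012450549672064649
need (1, array([-0.86,  0.25,  1.83]), array([-0.0013, -0.0032, -0.0005]))
```

No contact yet. I push on gently until the force rises.

>>> servo_tool:
  deltas: "0 -0.5 0 1 0 -0.003 0;0 0 0 1 0 0 0;0 0 0 0 0 0 0;0 0 0 0 0 0 0"

```text
time_s: 8.85
position: [0.6578, 0.0887, 0.1002]
tool_rot: [[0.758, -0.146, 0.636], [-0.112, -0.989, -0.093], [0.643, -0.001, -0.766]]
ft_force: [-7.8, -0.1, 7.0]
grip_width: 0.0126
gripper_force: 60.5
```

>>> servo_tool:
  deltas: "0 0 0 1 0 0 0;0 0 0 0 0 0 0;0 0 0 0 0 0 0"

```text
time_s: 9.1
position: [0.6578, 0.0886, 0.1002]
tool_rot: [[0.758, -0.146, 0.636], [-0.112, -0.989, -0.093], [0.643, -0.001, -0.766]]
ft_force: [-18.6, 0.2, 16.4]
grip_width: 0.0126
gripper_force: 62.3
```

>>> servo_tool:
  deltas: "0 0 0 1 0 0 0;0 0 0 0 0 0 0;0 0 0 0 0 0 0"

```text
time_s: 9.35
position: [0.6578, 0.0887, 0.1002]
tool_rot: [[0.757, -0.145, 0.636], [-0.112, -0.989, -0.093], [0.643, -0.001, -0.766]]
ft_force: [-28.3, -0.4, 25.3]
grip_width: 0.0125
gripper_force: 64.1
```

Firm contact within 1 mm of the predicted home position. I ease off, open, and back out along the peg axis.

>>> servo_tool:
  deltas: "0 0 0 -2.5 0 0 0;0 0 0 0 0 0 0;0.5 0 0 0 0 0 0;0.7 0 0 0 0 0 0;0.7 0 0 0 0 0 0;0.7 0 0 0 0 0 0;0.7 0 0 0 0 0 0;0.7 0 0 0 0 0 0"

```text
time_s: 10.02
position: [0.658, 0.0886, 0.0998]
tool_rot: [[0.758, -0.146, 0.636], [-0.112, -0.989, -0.093], [0.643, -0.001, -0.766]]
ft_force: [0.1, -0.9, 0.6]
grip_width: 0.0596
gripper_force: 0.0
```

>>> servo_tool:
  deltas: "0.7 0 0 -15 0 0 0;0.7 0 0 -30 0 0 0;0.7 0 0 -35 0 0 0;0.7 0 0 -35 0 0 0;0.7 0 0 -30 0 0 0;0.7 0 0 -10 0 0 0;0.7 0 0 0 0 0 0;0.7 0 0 0 0 0 0"

```text
time_s: 10.68
position: [0.5597, 0.1029, 0.2184]
tool_rot: [[0.758, -0.146, 0.636], [-0.112, -0.989, -0.093], [0.643, -0.001, -0.766]]
ft_force: [-0.0, 0.5, 0.0]
grip_width: 0.06
gripper_force: 0.0
```

```bash
python3 - <<'E'
from h import *
from rig import env
o=env.observe();print(o["position"],o["q"].round(1),o["ft_force"],o["grip_width"])
ims=[]
for n,(x,y) in(("scene",(240,170)),("top",(270,110))):
    p=env.get_image(n)
    ims.append(cv2.resize(p["img"][y:y+100,x:x+90,::-1],None,fx=4.4,fy=4.4,interpolation=cv2.INTER_CUBIC))
    np.savez(f"{n}3.npz",**{k:p[k] for k in("img","depth","camera_matrix","world_to_cam")})
    for f in(0,-.005):print(n,"exp eye top",proj(p,FOOT+.012*N+f*XU).round(1),"tail",proj(p,FOOT+.02*N+(f-.125)*XU).round(1))
cv2.imwrite("pics/p4.png",np.hstack(ims))
E
```

```text
[0.5596543  0.10286226 0.21838966] [  1.3  13.  101.2 -13.8  26.8 109.9] [-0.01539725  0.47974773  0.04687276] 0.05996244232277504
scene exp eye top [285.1 236.3] tail [312.1 235.4]
scene exp eye top [286.2 236.3] tail [313.  235.4]
top exp eye top [290.  134.6] tail [286.  171.6]
top exp eye top [289.8 136.1] tail [285.9 173. ]
```

View pics/p4.png

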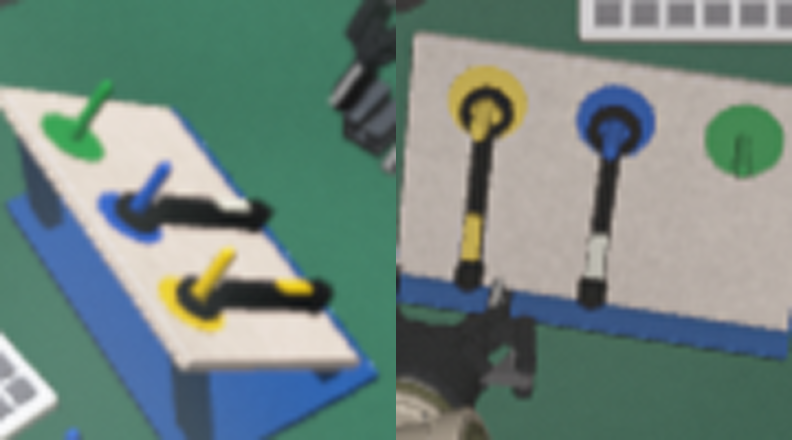

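The yellow-marked link lies flat on the board like the sample: the eye is at top crop (487,110), which is px (290.3,134.6) against an expected 134.6–136, and the tail is down. Next is the toggle, where I check its ball by depth and plan.

```bash
python3 - <<'E'
from h import *
from rig import env
for n,f,box in(("top","top3.npz",(432,197,11,12)),("scene","scene3.npz",(250,134,9,10))):
    p=ld(f);x,y,w,h=box;v,u=np.mgrid[y:y+h,x:x+w];c=p["img"][y:y+h,x:x+w].astype(int)
    X=world(p,u,v,d=p["depth"][y:y+h,x:x+w]);m=(c[...,0]>140)&(c[...,1]<75)&(X[...,2]>.06)
    P=X[m]; r=lambda q:np.linalg.norm(P-q[:3],axis=1)-.014
    from scipy.optimize import least_squares
    s=least_squares(r,P.mean(0)-[0,0,.01],loss="soft_l1",f_scale=.002);print(n,m.sum(),P.mean(0).round(4),"ball",s.x.round(4))
o=env.observe();R,p0=o["tool_rot"],o["position"]
q,sh,w=steps(R,p0,down(-10),[.445,-.3585,.2],mm=33,rad=.09);print(q,sh,w)
Rc,pc=R,p0.copy()
for i in range(q): pc=pc+Rc@sh/1e3;Rc=Rc@Rn.from_rotvec(w).as_matrix();print(pc.round(3),end=" ")
E
```

```text
top 50 [ 0.4866 -0.3651  0.1145] ball [ 0.4874 -0.3668  0.104 ]
scene 28 [ 0.4925 -0.3611  0.1142] ball [ 0.4887 -0.3647  0.1061]
15 [-2.93 31.58  0.04] [-0.0007 -0.0464  0.0018]
[0.553 0.072 0.215] [0.546 0.041 0.213] [0.539 0.01  0.212] [ 0.532 -0.021  0.21 ] [ 0.524 -0.052  0.208] [ 0.517 -0.082  0.207] [ 0.509 -0.113  0.206] [ 0.502 -0.144  0.204] [ 0.494 -0.175  0.203] [ 0.486 -0.205  0.202] [ 0.478 -0.236  0.202] [ 0.47  -0.267  0.201] [ 0.462 -0.297  0.2  ] [ 0.453 -0.328  0.2  ] [ 0.445 -0.359  0.2  ]
```

>>> servo_tool:
  deltas: "0 -2.9 31.6 0 -0.0007 -0.0464 0.0018;0 -2.9 31.6 0 -0.0007 -0.0464 0.0018;0 -2.9 31.6 0 -0.0007 -0.0464 0.0018;0 -2.9 31.6 0 -0.0007 -0.0464 0.0018;0 -2.9 31.6 0 -0.0007 -0.0464 0.0018;0 -2.9 31.6 0 -0.0007 -0.0464 0.0018;0 -2.9 31.6 0 -0.0007 -0.0464 0.0018;0 -2.9 31.6 0 -0.0007 -0.0464 0.0018"

```text
time_s: 11.45
position: [0.5009, -0.146, 0.2047]
tool_rot: [[0.936, -0.162, 0.314], [-0.155, -0.987, -0.047], [0.317, -0.005, -0.948]]
ft_force: [1.1, 0.4, -0.5]
grip_width: 0.0002
gripper_force: 0.0
```

>>> servo_tool:
  deltas: "0 -2.9 31.6 0 -0.0007 -0.0464 0.0018;0 -2.9 31.6 0 -0.0007 -0.0464 0.0018;0 -2.9 31.6 0 -0.0007 -0.0464 0.0018;0 -2.9 31.6 0 -0.0007 -0.0464 0.0018;0 -2.9 31.6 0 -0.0007 -0.0464 0.0018;0 -2.9 31.6 0 -0.0007 -0.0464 0.0018;0 -2.9 31.6 0 -0.0007 -0.0464 0.0018;0 0 0 0 0 0 0"

```text
time_s: 12.12
position: [0.444, -0.3643, 0.1991]
tool_rot: [[0.984, -0.178, -0.002], [-0.178, -0.984, 0.001], [-0.002, -0.001, -1.0]]
ft_force: [-0.1, 0.6, 0.0]
grip_width: -0.0001
gripper_force: 0.0
```

```bash
python3 - <<'E'
from h import *
from rig import env
o=env.observe();R,p0=o["tool_rot"],o["position"];print(p0,R.round(3),o["q"].round(1),o["grip_width"])
print(steps(R,p0,down(-10),[.445,-.3585,.09]))
E
```

```text
[ 0.44397595 -0.3642766   0.19906446] [[ 0.984 -0.178 -0.002]
 [-0.178 -0.984  0.001]
 [-0.002 -0.001 -1.   ]] [-51.1  25.7  73.5  -0.1  81.   49.1] -7.956712641169352e-05
(4, array([ 0.04, -1.45, 27.27]), array([-0.0002,  0.0006, -0.0012]))
```

>>> servo_tool:
  deltas: "0 0 -1.4 27 0 0 0;0 0 -1.4 27 0 0 0;0 0 -1.4 27 0 0 0;0 0 -1.4 27 0 0 0;0 0 0 0 0 0 0"

```text
time_s: 12.53
position: [0.4443, -0.3512, 0.0876]
tool_rot: [[0.985, -0.174, -0.005], [-0.174, -0.985, 0.009], [-0.007, -0.008, -1.0]]
ft_force: [0.0, 1.1, -0.2]
grip_width: 0.0002
gripper_force: 0.0
```

>>> servo_tool:
  deltas: "0 10 0 0 0 0 0;0 10 0 0 0 0 0;0 10 0 0 0 0 0;0 10 0 0 0 0 0;0 10 0 0 0 0 0;0 10 0 0 0 0 0;0 10 0 0 0 0 0;0 5 0 0 0 0 0"

```text
time_s: 13.2
position: [0.5208, -0.3666, 0.0941]
tool_rot: [[0.985, -0.174, 0.002], [-0.174, -0.985, 0.0], [0.002, -0.001, -1.0]]
ft_force: [-1.6, 0.4, -1.7]
grip_width: 0.0001
gripper_force: 0.6
```

>>> servo_tool:
  deltas: "0 5 0 0 0 0 0;0 4 0 0 0 0 0;0 3 0 0 0 0 0;0 0 0 0 0 0 0;0 0 0 0 0 0 0"

```text
time_s: 13.62
position: [0.5319, -0.3684, 0.0943]
tool_rot: [[0.985, -0.174, 0.003], [-0.174, -0.985, -0.0], [0.003, -0.0, -1.0]]
ft_force: [-0.2, -0.1, 0.4]
grip_width: 0.0003
gripper_force: 0.0
```

```bash
python3 - <<'E'
from h import *
from rig import env
o=env.observe();print(o["position"],o["ft_force"])
for n in("top","scene"):
    p=env.get_image(n)
    print(n,[(np.round(d["uv"],1).tolist(),round(d["conf"],2)) for d in env.spot_point("release_tip",p)][:3],"run px",proj(p,[.557,-.378,.098]).round(1))
E
```

```text
[ 0.53191041 -0.36837429  0.09426231] [-0.19530763 -0.13837677  0.38891455]
top [] run px [439.4 182. ]
scene [([378.9, 255.0], 0.56), ([214.5, 131.0], 0.46), ([237.4, 150.1], 0.45)] run px [238.1 146.7]
```

>>> servo_tool:
  deltas: "0 2 0 2 0 0 0;0 2 0 2 0 0 0;0 2 0 2 0 0 0;0 0 0 0 0 0 0;0 0 0 0 0 0 0"

```text
time_s: 14.23
position: [0.536, -0.3692, 0.0879]
tool_rot: [[0.985, -0.174, -0.002], [-0.174, -0.985, 0.001], [-0.002, -0.001, -1.0]]
ft_force: [-9.9, 0.9, 4.2]
grip_width: -0.0001
gripper_force: 5.2
```

>>> servo_tool:
  deltas: "0 2 0 0 0 0 0;0 2 0 0 0 0 0;0 0 0 0 0 0 0;0 0 0 0 0 0 0"

```text
time_s: 14.57
position: [0.5365, -0.3693, 0.0877]
tool_rot: [[0.985, -0.175, -0.01], [-0.175, -0.985, 0.004], [-0.011, -0.002, -1.0]]
ft_force: [-27.5, 3.8, 12.4]
grip_width: -0.0003
gripper_force: 14.0
```

The toggle is against its end stop. I back off, rise and verify.

>>> servo_tool:
  deltas: "0 -8 0 0 0 0 0;0 -20 0 0 0 0 0;0 -25 0 0 0 0 0;0 -25 0 -10 0 0 0;0 -25 0 -35 0 0 0;0 -25 0 -35 0 0 0;0 -25 0 -35 0 0 0;0 0 0 0 0 0 0"

```text
time_s: 15.23
position: [0.3918, -0.345, 0.2058]
tool_rot: [[0.985, -0.175, 0.008], [-0.175, -0.985, -0.008], [0.009, 0.007, -1.0]]
ft_force: [0.5, -0.9, 1.6]
grip_width: -0.0002
gripper_force: 0.0
```

```bash
python3 - <<'E'
from h import *
from rig import env
o=env.observe();print(o["time_s"],o["position"],o["ft_force"])
ims=[];B=[]
for n,(x,y) in(("scene",(210,110)),("top",(270,110))):
    p=env.get_image(n);w,h=((150,150) if n=="scene" else (190,150))
    c=p["img"].astype(int);m=(c[...,0]>140)&(c[...,1]<75)&(c[...,2]<75)
    z=np.zeros_like(m);x0,y0=(232,140) if n=="scene" else (432,175);z[y0:y0+(14 if n=="scene" else 15),x0:x0+15]=1
    v,u=np.nonzero(m&z);B.append((u.mean(),v.mean()));print(n,B[-1],len(u))
    ims.append(cv2.resize(p["img"][y:y+150,x:x+w,::-1],None,fx=2.3,fy=2.3,interpolation=cv2.INTER_CUBIC)); 
    if n=="scene":s=p
t=p;print("ball",tri(t,B[1],s,B[0]))
cv2.imwrite("pics/p5.png",np.hstack(ims))
E
```

```text
15.2333 [ 0.39179837 -0.34495093  0.20576316] [ 0.53795953 -0.92335793  1.61008987]
scene (np.float64(237.24), np.float64(146.2)) 25
top (np.float64(440.0625), np.float64(181.25)) 48
ball [ 0.55914097 -0.37948113  0.10101514]
```

View pics/p5.png

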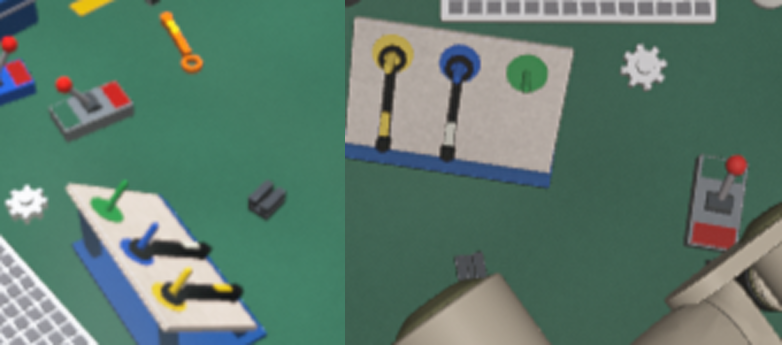

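The ball is over the green patch at (0.559, -0.379, 0.101), against an expected (0.557, -0.378, 0.098). The link hangs home, the other things are in place and the arm is clear. I hand the job in.

```bash
python3 -c "
from rig import env
print(env.close_job())"
```

```text
the job is handed in; nothing more can be done
None
```

The yellow-marked link hangs home on the yellow peg, tail down and released, and the toggle is at its run stop; the job is handed in at about 15 s of the 58 s allowed, though hand-in returned no verdict.

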